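# Take the greatest length of a bone on the measuring board

### The arm

A 6-joint arm with a two-finger parallel gripper is mounted at the origin on a cart in front of the work surface, level with it; the furniture and walls round the work are solid. World frame = base frame: x ahead of the robot, y to its left, z up, the work surface at z = 0. Lengths are in m, angles in degrees, forces in N, time in s.
With the tool pointing down it reaches from about 0.275 to 0.775 m from the base axis. Payload 14.6 kg.
Tool frame: the origin (TCP) lies midway between the tips of the shut fingers; the grasp point (between the pads) lies 19 mm behind it; z points along the fingers, y is the line along which they close (so a half turn about z gives the same grasp; the last joint's range is limited). The gripper opens to 85 mm and grips with 20 to 120 N. Pads are 22 mm wide; open, the fingers measure 114 mm over their backs; the gripper's body (76 mm by 85 mm) begins 54 mm behind the grasp point. The pads swing forward as they close: fully open they stand 13 mm farther back than shut.
Start: joints at [67.993, 15.075, -2.767, 72.158, 0, 81.102], TCP at [0.119, 0.511, 0.231] pointing down, gripper open.
Joint ranges: [-151.79, 151.79], [-50.71, 97.33], [-67.44, 78.34], [-121.81, 120.89], [-77.56, 73.72], [-180, 180]. Speed limits (degrees/s): [108.29, 108.29, 147.25, 159.86, 180, 180].

### API

Orientations are given as [roll, pitch, yaw] about the fixed x, y, z axes, in that order (R = Rz(yaw) Ry(pitch) Rx(roll)).
In Python, from cell import manip, viewer, job gives the robot as it stands.
- The arm moves only by the tool servo_tool, never from a script. Its argument "motion" is a list of rows, each an object of numbers: "tx", "ty", "tz": the shift along the world's x, y, z in units of 25 mm (1.0 is 25 mm); "wx", "wy", "wz": the turn, a rotation vector about the world's x, y, z in units of 8 degrees (1.0 is 8 degrees); "claw": the finger opening in mm, from 0 to 85.4. In form: [{"tx": .., "ty": .., "tz": .., "wx": .., "wy": .., "wz": .., "claw": ..}, ...]. A call has 1 to 5 rows; each row is the pose to reach, as a shift and turn from the pose commanded when the call began; what a row does not reach only later rows make up. A row lasts 1/10 s, in which the tool goes at most 50 mm and 8.59 degrees, less where a joint would pass 70% of its speed; a pose out of reach is approached as far as the arm can. A call with a gripper value outside its range is refused whole. The fingers move at their own pace and stop on an object; "newtons" is the grip in N (left out, the last holds). Time passes only in rows, so rows that repeat a pose let the fingers close. It gives the time, the measured TCP pose, the force, the opening and the grip force at its end, in the units of the state.
- manip.get_state(): the state, without advancing time (a new reading comes with each control period).
- viewer.snapshot(name): name is "scene" or "top" or "wrist"; returns a dict with "color" (400x640x3 uint8, blue, green, red), "z_map" (400x640 float32, m along the optical axis (not along the pixel's ray), 0 where there is no reading), "camera_matrix" (3x3 intrinsics, pixels), "dist" ([k1, k2, p1, p2, k3] as OpenCV has them; the pictures are not rectified), "origin" and "orientation" of the camera in the world. Camera axes: x right, y up, looking along -z (the intrinsics and any distortion apply to the point x, -y, -z); pixel columns grow to the right and rows downward; lengths in m; the calibration is good to about 2 mm. A picture is of the moment at which its call begins.
- job.hand_in(): hands the job in; it is judged then, once.
The state is a dict: "time_s": time; "joint_positions": joint angles; "qvel": joint speeds; "tau": joint torques, N m; "ee_pos": TCP position; "orientation": TCP orientation; "force": force on the tool from outside, world axes, zero at the start; "moment": the same for the moment, N m; "grip_width": opening from 0.0 (shut) to 1.0 (fully open); "gripper_force": force on a finger pad.
Only numpy, scipy, OpenCV 4.12 (cv2) and the standard library are available. Lean on these libraries where they do the work, as an engineer would, in place of code of your own. Each camera call takes 0.05 s, during which the arm holds its last target. There are 200 camera calls.

### The job

Three long bones lie in the enamel sorting tray; only one is complete, with both its ends. Lay that one lengthwise and flat on the wooden measuring board, between the two uprights and square to them, then slide the movable upright up to it until you feel the bone nipped lightly but definitely between both uprights (a light squeeze, a few newtons at each end: the bone is brittle and must not be crushed). Let go so that the bone stays nipped and the board keeps the reading, and leave the two broken bones in the tray.

Things in the scene. Friction and masses are not known exactly. Their poses are not given: they have to be found in the camera images.
- bone_whole: The complete bone: buff, 150 to 190 mm long (to be measured), 0.12 to 0.24 kg. Lies along its own y, z up; origin on its underside, midway along. Squarish end 44 mm wide, 29 mm high at -y; two round knuckles, together 40 mm wide, 27 mm high, at +y. Grasp the shaft near the origin: 25 mm wide, from 4 to 22 mm above the underside. Either end may face the fixed upright.
- bone_broken_a: Broken bone, about 110 mm long: one squarish end (42 mm wide, 28 mm high, at its -y), the other end (+y) a slanting jagged break. It lies along its own y; origin on its underside, midway along. Stays in the tray.
- bone_broken_b: Broken bone, about 105 mm long: two knuckles (39 mm wide, 26 mm high) at its +y, jagged break at its -y. It lies along its own y; origin on its underside, midway along. Stays in the tray.
- tray: White enamel sorting tray with a blue rim, 207 x 287 mm (its x, its y), walls 24 mm high, floor 2 mm thick; does not move during the work. Origin under its middle, z up. The three bones lie across it, roughly along its x, in any order.
- board: Measuring board (osteometric board) of pale wood on four rubber feet, 110 mm wide (its x) and 370 mm long (its y); it stays put. Its top face is 22 mm above the desk. Origin under its middle, z up. The slide runs along its y. A white scale strip runs along the -x edge of the top.
- fixed_upright: Fixed upright of pale wood with a metal face at the +y end of the board: 104 mm wide, 14 mm thick, 50 mm high above the board top. Origin in the middle of the foot of its face, on the board top, at y = +155 mm in the board's frame; the face looks to the board's -y.
- slider: Movable upright, like the fixed one and facing it, 104 mm wide, 14 mm thick, 50 mm high above the board top, on a 14 mm high carriage that lies behind it (-y). Origin in the middle of the foot of its face; its distance from the fixed upright's origin is the reading, 0.205 to 0.255 m at the start. It slides only along the board's y, with about 2 N of friction, and stays where it is left.
- slider_knob (a point): Point on the axis of the carriage's upright black knob, 43 mm above the board top. The knob is a straight round grip 30 mm in diameter, from 28 to 58 mm above the board top, its axis 45 mm behind (-y of) the face of the movable upright. Pinched from above across the slide (along the board's x) it has free room on both sides.

How it is judged:
By the outcome, as a careful person would: the job done as asked, in the order asked, and still so for the second after the job is handed in, with the robot touching nothing.
It also fails if it takes over 54 s, if anything falls off the work surface, if the arm or the gripper's body presses on something with over 40 N, if the wrist force passes 120 N, or if a joint passes its speed limit or range.

## Working session

There is one attempt and no reset: what is moved stays moved. The work goes in short steps, Python scripts to look and compute and a tool call to move; the robot and the scene stay as the last step left them, time stands still between calls to the robot, and variables do not carry over. Pictures are saved under pics/ and viewed, at most 10 in all, crops included, and the job is handed in when it is done.

Besides the shell and the picture viewer there is one more tool, called after "Call:" by a JSON object that holds its "method" and its "body". servo_tool: Moves the arm, as the interface text tells. Its arguments: {"type":"object","properties":{"motion":{"type":"array"},"newtons":{"type":"number"}},"required":["motion"]}

```bash
mkdir -p pics
cat > h.py <<'E'
import numpy as np, cv2
from cell import manip, viewer, job
from scipy.spatial.transform import Rotation as R
def snap(n):
    s=viewer.snapshot(n); np.savez('/tmp/'+n+'.npz',**s); return s
def load(n): return dict(np.load('/tmp/'+n+'.npz'))
def rot(s):
    o=np.array(s['orientation'],float)
    return o if o.shape==(3,3) else (R.from_euler('xyz',o,degrees=True).as_matrix() if o.size==3 else R.from_quat(o).as_matrix())
def cloud(s):
    h,w=s['z_map'].shape
    u,v=np.meshgrid(np.arange(w),np.arange(h))
    p=cv2.undistortPoints(np.stack([u,v],-1).reshape(-1,1,2).astype(np.float64),np.array(s['camera_matrix']),np.array(s['dist'])).reshape(h,w,2)
    z=s['z_map']
    c=np.stack([p[...,0]*z,-p[...,1]*z,-z],-1)
    W=c@rot(s).T+np.array(s['origin']); W[z==0]=np.nan
    return W
E
python3 - <<'E'
from h import *
for n in('top','scene'):
    s=snap(n); print(n,s['origin'],s['orientation']); cv2.imwrite(f'pics/{n}0.png',s['color'])
print(manip.get_state())
E
```

```text
top [0.44866319 0.12521497 0.92857768] [  4.98865466   0.56116882 -91.06386479]
scene [ 0.0457266  -0.14699361  0.69159939] [ 42.43616204  -1.13003994 -56.01594764]
{'time_s': 0.1, 'joint_positions': array([ 6.79935614e+01,  1.50974843e+01, -2.80012263e+00,  7.21559435e+01,
        9.33700702e-05,  8.11022011e+01]), 'qvel': array([-0.11996255, -0.13576459,  0.17036198,  0.04576655,  0.02181712,
        0.09863412]), 'tau': array([ 2.91435761e-03, -6.38576174e+01,  3.85062397e+01,  9.99940705e-03,
       -1.10240594e-04, -1.13820045e-05]), 'ee_pos': array([0.11898526, 0.51110531, 0.23086061]), 'orientation': array([-1.79947108e+02, -8.37501631e-03,  1.66891356e+02]), 'force': array([-0.14188729, -0.04979027, -0.72849813]), 'moment': array([-0.04741076,  0.0124512 , -0.04528543]), 'gripper_force': 0.0, 'grip_width': 1.0013988959092606}
```

View pics/top0.png

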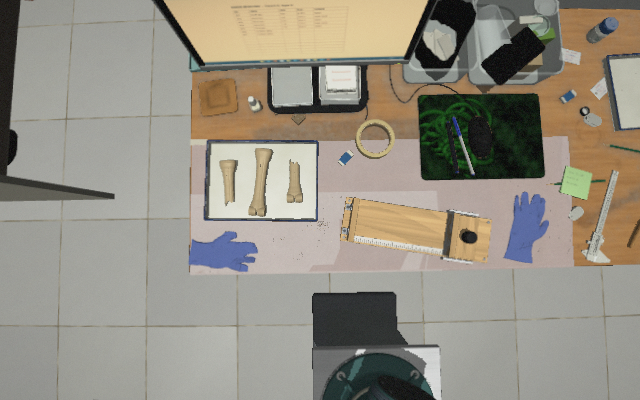

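The top view shows the whole bone in the middle of the tray, about (261,182). Its squarish end is at the top, around (263,153), and its knuckles are at (258,212). The fixed upright is on the left at (348,220), and the slider's knob is at (468,237).

Run:
```python
from h import *
s=load('top'); W=cloud(s); z=W[...,2]
def at(u,v): return W[v-1:v+2,u-1:u+2].reshape(-1,3).mean(0).round(4)
for p in [(468,237),(400,225),(420,240),(370,215),(348,220),(261,182),(263,153),(258,212),(330,190),(230,230)]: print(p,at(*p))
# bone
m=np.zeros(z.shape,bool); m[143:220,243:278]=1
m&=(z>0.010)&(z<.05)
P=W[m]
r=cv2.minAreaRect((P[:,:2]*1000).astype(np.float32)); print('bone',r,len(P),np.nanmax(P[:,2]))
print(cv2.boxPoints(r).round(1))
# shaft mid: axis via middle third
# board top
m=np.zeros(z.shape,bool); m[190:268,338:496]=1
b=m&(abs(z-.022)<.006); r=cv2.minAreaRect((W[b][:,:2]*1000).astype(np.float32)); print('board',r); print(cv2.boxPoints(r).round(1), np.median(z[b]))
hh=m&(z>.060)
n,l,st,c=cv2.connectedComponentsWithStats(hh.astype(np.uint8))
for i in range(1,n):
  q=W[l==i]; r=cv2.minAreaRect((q[:,:2]*1000).astype(np.float32)); print('high',len(q),r,np.median(q[:,2]),c[i]); print(cv2.boxPoints(r).round(1).tolist())
c=s['color']
cv2.imwrite('pics/crop1.png',cv2.resize(c[130:275,200:500],None,fx=2.66,fy=2.66,interpolation=cv2.INTER_CUBIC))
```

```text
(468, 237) [ 0.4216 -0.2118  0.079 ]
(400, 225) [ 0.453 -0.066  0.022]
(420, 240) [ 0.415  -0.1144  0.0217]
(370, 215) [0.4793 0.0077 0.0216]
(348, 220) [0.4679 0.0629 0.0243]
(261, 182) [0.5672 0.2787 0.0234]
(263, 153) [0.6396 0.2723 0.0301]
(258, 212) [0.4918 0.286  0.0266]
(330, 190) [5.460e-01 1.055e-01 2.000e-04]
(230, 230) [0.4484 0.3626 0.0006]
bone ((564.2843017578125, 280.228515625), (85.02693176269531, 179.7542724609375), 88.99503326416016) 905 0.03323018404156863
[[473.7 239.3]
 [653.4 236.1]
 [654.9 321.2]
 [475.2 324.3]]
board ((439.718017578125, -105.72450256347656), (369.63421630859375, 122.73330688476562), 80.07215881347656)
[[ 347.4 -277.2]
 [ 468.3 -298.4]
 [ 532.    65.7]
 [ 411.1   86.9]] 0.021583184666789212
high 271 ((469.08953857421875, 53.51039123535156), (14.111995697021484, 103.7002944946289), 79.93673706054688) 0.07135548731595942 [353.24354244 219.11070111]
[[416.79998779296875, 55.599998474121094], [518.9000244140625, 37.5], [521.4000244140625, 51.400001525878906], [419.29998779296875, 69.5]]
high 337 ((427.3114318847656, -181.45095825195312), (15.801291465759277, 103.9930648803711), 79.7928237915039) 0.07142031011616645 [453.08011869 234.97922849]
[[374.70001220703125, -180.0], [477.1000061035156, -198.39999389648438], [479.8999938964844, -182.89999389648438], [377.5, -164.5]]
high 159 ((420.1330261230469, -219.37469482421875), (28.741466522216797, 28.610666275024414), 13.7412109375) 0.07810621328929301 [469.81761006 237.23899371]
[[402.79998779296875, -208.89999389648438], [409.6000061035156, -236.6999969482422], [437.5, -229.89999389648438], [430.70001220703125, -202.10000610351562]]
```

View pics/crop1.png

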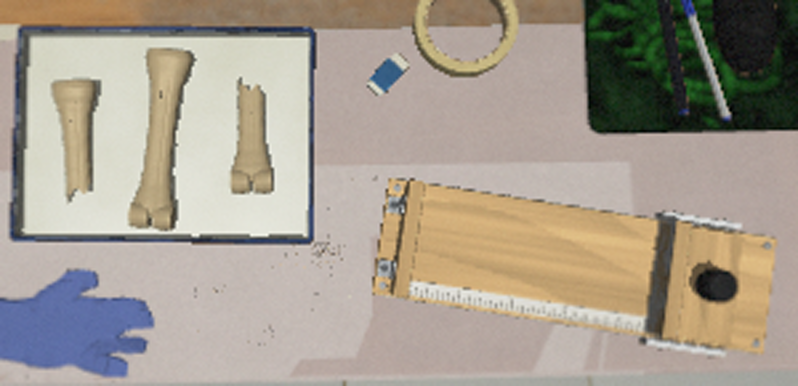

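View pics/scene0.png

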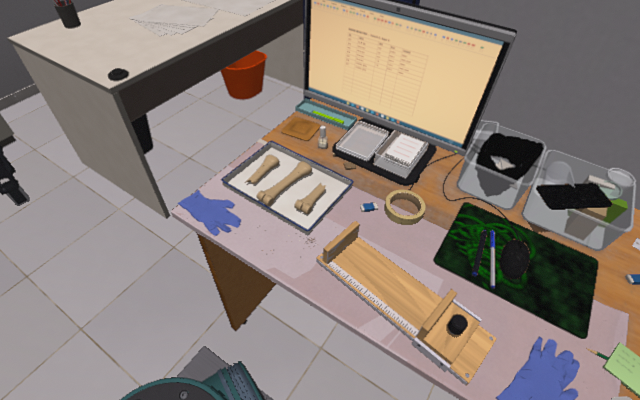

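The enlarged crop confirms it: whole bone in the middle, from (169,50) down to (152,225), with its squarish end toward +x. Both neighbours are visibly broken.

Run:
```python
from h import *
s=load('top'); W=cloud(s); z=W[...,2]
m=np.zeros(z.shape,bool); m[146:217,210:312]=1
m&=(z>0.008)&(z<.05)
n,l,st,c=cv2.connectedComponentsWithStats(m.astype(np.uint8))
for i in range(1,n):
  if st[i,4]<50: continue
  q=W[l==i][:,:2]*1000; r=cv2.minAreaRect(q.astype(np.float32)); print(st[i],r)
  if st[i,4]>0:
    w=cv2.boxPoints(r); 
    mu=q.mean(0); u,S,vt=np.linalg.svd(q-mu,full_matrices=False); d=vt[0]*np.sign(vt[0][0]); nn=np.array([-d[1],d[0]])
    t=(q-mu)@d; e=(q-mu)@nn
    print('mean',mu,'dir deg',np.degrees(np.arctan2(d[1],d[0])),'t',t.min(),t.max())
    for a in np.arange(-90,95,15):
      k=abs(t-a)<6
      if k.sum(): print(int(a),(mu+d*a).round(1),e[k].min().round(1),e[k].max().round(1),(W[l==i][k,2].max()*1000).round(1))
```

```text
[248 148  24  69 872] ((568.3333740234375, 282.0588684082031), (41.77965545654297, 171.44549560546875), 83.71845245361328)
mean [567.72567901 281.43605007] dir deg -6.563360880533642 t -85.14663280319706 86.27888621186442
-90 [478.3 291.7] -18.5 13.5 21.3
-75 [493.2 290. ] -19.2 21.0 30.1
-60 [508.1 288.3] -18.7 21.3 28.5
-45 [523.  286.6] -14.5 16.1 27.1
-30 [537.9 284.9] -10.9 14.5 25.9
-15 [552.8 283.2] -10.9 13.8 26.7
0 [567.7 281.4] -11.3 14.2 27.5
15 [582.6 279.7] -10.8 12.8 26.7
30 [597.5 278. ] -11.5 14.2 26.2
45 [612.4 276.3] -12.5 15.9 30.1
60 [627.3 274.6] -17.1 16.8 30.8
75 [642.2 272.9] -19.8 21.8 33.2
90 [657.1 271.1] -16.2 19.6 30.8
[287 159  16  44 455] ((570.1558837890625, 193.71702575683594), (37.90980529785156, 110.16495513916016), 87.83760833740234)
mean [559.14575423 195.72330216] dir deg 1.0116982845044313 t -43.86817915864484 66.89974032337986
-45 [514.2 194.9] -18.3 19.8 26.6
-30 [529.2 195.2] -18.4 18.6 29.4
-15 [544.1 195.5] -16.6 18.5 26.1
0 [559.1 195.7] -12.2 13.2 23.9
15 [574.1 196. ] -12.4 10.2 24.1
30 [589.1 196.3] -10.6 9.9 22.5
45 [604.1 196.5] -11.1 9.5 22.7
60 [619.1 196.8] -8.9 12.1 21.8
[219 160  17  46 490] ((570.7886352539062, 359.0505676269531), (114.34642791748047, 40.21990203857422), 6.915101528167725)
mean [578.66865016 362.56049368] dir deg 1.1427979342942176 t -66.82959822491479 47.43779627650781
-60 [518.7 361.4] -8.0 10.7 19.6
-45 [533.7 361.7] -11.3 9.7 23.1
-30 [548.7 362. ] -10.7 12.7 22.3
-15 [563.7 362.3] -11.7 11.2 23.2
0 [578.7 362.6] -11.5 14.2 25.0
15 [593.7 362.9] -13.0 16.6 27.6
30 [608.7 363.2] -18.4 19.3 33.6
45 [623.7 363.5] -18.4 22.1 32.1
```

The whole bone is centred at about (0.568, 0.283), with its axis at -6.5° and a length of about 171 mm. The board yaw is -10° and the gap is about 225 mm. I'm moving above the bone now.

Call:
{"method": "servo_tool", "body": {"motion": [{"tx": 8, "ty": -4.5, "tz": -1, "wz": 0.82, "claw": 66}, {"tx": 8, "ty": -4.5, "tz": -1, "wz": 0.82, "claw": 66}, {"tx": 8, "ty": -4.5, "tz": -1, "wz": 0.82, "claw": 66}, {"tx": 8, "ty": -4.5, "tz": -1, "wz": 0.82, "claw": 66}, {"tx": 8, "ty": -4.5, "tz": -1, "wz": 0.82, "claw": 66}], "newtons": 25}}

```text
validation failed for argument at $.mo...
```

Call:
{"method": "servo_tool", "body": {"motion": [{"tx": 8.0, "ty": -4.5, "tz": -1.0, "wx": 0.0, "wy": 0.0, "wz": 0.82, "claw": 66.0}, {"tx": 8.0, "ty": -4.5, "tz": -1.0, "wx": 0.0, "wy": 0.0, "wz": 0.82, "claw": 66.0}, {"tx": 8.0, "ty": -4.5, "tz": -1.0, "wx": 0.0, "wy": 0.0, "wz": 0.82, "claw": 66.0}, {"tx": 8.0, "ty": -4.5, "tz": -1.0, "wx": 0.0, "wy": 0.0, "wz": 0.82, "claw": 66.0}, {"tx": 8.0, "ty": -4.5, "tz": -1.0, "wx": 0.0, "wy": 0.0, "wz": 0.82, "claw": 66.0}], "newtons": 25}}

```text
time_s: 0.6
ee_pos: [0.3213, 0.3969, 0.2057]
orientation: [-180.0, -0.0, 173.4]
force: [-0.3, 1.4, 0.1]
grip_width: 0.769
gripper_force: 0.0
```

Call:
{"method": "servo_tool", "body": {"motion": [{"tx": 8.0, "ty": -4.0, "tz": -2.0, "wx": 0.0, "wy": 0.0, "wz": 0.0, "claw": 66.0}, {"tx": 8.0, "ty": -4.0, "tz": -2.0, "wx": 0.0, "wy": 0.0, "wz": 0.0, "claw": 66.0}, {"tx": 8.0, "ty": -4.0, "tz": -2.0, "wx": 0.0, "wy": 0.0, "wz": 0.0, "claw": 66.0}, {"tx": 8.0, "ty": -4.0, "tz": -2.0, "wx": 0.0, "wy": 0.0, "wz": 0.0, "claw": 66.0}, {"tx": 8.0, "ty": -4.0, "tz": -2.0, "wx": 0.0, "wy": 0.0, "wz": 0.0, "claw": 66.0}]}}

```text
time_s: 1.1
ee_pos: [0.5215, 0.2967, 0.1549]
orientation: [-180.0, -0.0, 173.3]
force: [-1.2, -0.1, 0.0]
grip_width: 0.772
gripper_force: 0.0
```

Call:
{"method": "servo_tool", "body": {"motion": [{"tx": 1.0, "ty": -0.3, "tz": -1.0, "wx": 0.0, "wy": 0.0, "wz": 0.0, "claw": 66.0}, {"tx": 1.95, "ty": -0.63, "tz": -2.0, "wx": 0.0, "wy": 0.0, "wz": 0.0, "claw": 66.0}, {"tx": 1.95, "ty": -0.63, "tz": -2.5, "wx": 0.0, "wy": 0.0, "wz": 0.0, "claw": 66.0}, {"tx": 1.95, "ty": -0.63, "tz": -2.5, "wx": 0.0, "wy": 0.0, "wz": 0.0, "claw": 66.0}]}}

```text
time_s: 1.5
ee_pos: [0.5666, 0.2825, 0.0917]
orientation: [-179.9, -0.2, 173.4]
force: [0.0, -0.5, 0.2]
grip_width: 0.772
gripper_force: 0.0
```

Run:
```python
from h import *
s=snap('wrist'); cv2.imwrite('pics/w1.png',s['color'])
st=manip.get_state(); print(st['ee_pos'],st['orientation'],st['joint_positions'])
W=cloud(s); z=W[...,2]
m=(z>.009)&(z<.05)&(abs(W[...,1]-.282)<.04)&(abs(W[...,0]-.568)<.1)
q=W[m]*1000; print(len(q))
for a in range(480,660,15):
  k=abs(q[:,0]-a)<3
  if k.sum(): print(a,q[k,1].min().round(1),q[k,1].max().round(1),q[k,2].max().round(1))
print(q[:,0].min(),q[:,0].max())
```

```text
[0.56681122 0.28302122 0.09325439] [-1.79955220e+02 -1.07394259e-01  1.73452142e+02] [ 1.91673637e+01  2.95115007e+01 -1.59705830e+00  5.90076289e+01
  6.25339755e-03  2.57151732e+01]
13596
480 267.6 321.9 25.1
495 271.8 312.2 31.3
510 270.9 310.2 27.2
525 273.7 304.4 26.0
540 273.5 299.8 25.4
555 272.3 297.8 24.8
570 270.2 295.7 25.4
585 268.2 294.0 25.7
600 266.4 292.6 26.2
615 262.9 292.5 26.9
630 257.1 293.8 29.6
645 252.5 296.1 32.0
470.54689021230325 656.5395206670848
```

View pics/w1.png

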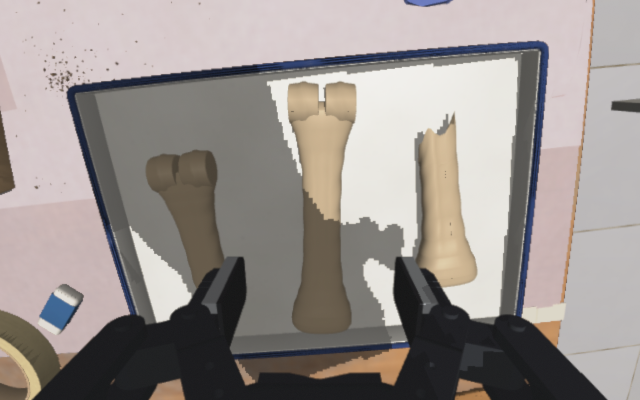

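The wrist view shows the bone's shaft, around (322,220), midway between the fingers. The neighbouring bones are clear of both fingers, so I'll descend and grip.

Call:
{"method": "servo_tool", "body": {"motion": [{"tx": 0.06, "ty": 0.0, "tz": -1.4, "wx": 0.0, "wy": 0.0, "wz": 0.0, "claw": 66.0}, {"tx": 0.06, "ty": 0.0, "tz": -2.6, "wx": 0.0, "wy": 0.0, "wz": 0.0, "claw": 66.0}, {"tx": 0.06, "ty": 0.0, "tz": -3.2, "wx": 0.0, "wy": 0.0, "wz": 0.0, "claw": 66.0}, {"tx": 0.06, "ty": 0.0, "tz": -3.4, "wx": 0.0, "wy": 0.0, "wz": 0.0, "claw": 66.0}, {"tx": 0.06, "ty": 0.0, "tz": -3.4, "wx": 0.0, "wy": 0.0, "wz": 0.0, "claw": 66.0}]}}

```text
time_s: 2.05
ee_pos: [0.5691, 0.2836, 0.0096]
orientation: [180.0, 0.0, 173.5]
force: [1.2, -0.0, -0.2]
grip_width: 0.772
gripper_force: 0.0
```

Call:
{"method": "servo_tool", "body": {"motion": [{"tx": 0.0, "ty": 0.0, "tz": 0.0, "wx": 0.0, "wy": 0.0, "wz": 0.0, "claw": 15.0}, {"tx": 0.0, "ty": 0.0, "tz": 0.0, "wx": 0.0, "wy": 0.0, "wz": 0.0, "claw": 15.0}, {"tx": 0.0, "ty": 0.0, "tz": 0.0, "wx": 0.0, "wy": 0.0, "wz": 0.0, "claw": 15.0}, {"tx": 0.0, "ty": 0.0, "tz": 0.0, "wx": 0.0, "wy": 0.0, "wz": 0.0, "claw": 15.0}, {"tx": 0.0, "ty": 0.0, "tz": 0.0, "wx": 0.0, "wy": 0.0, "wz": 0.0, "claw": 15.0}], "newtons": 30}}

```text
time_s: 2.55
ee_pos: [0.5698, 0.2832, 0.0099]
orientation: [180.0, 0.1, 173.5]
force: [-2.1, -0.5, 7.7]
grip_width: 0.291
gripper_force: 29.6
```

Call:
{"method": "servo_tool", "body": {"motion": [{"tx": 0.0, "ty": 0.0, "tz": 0.6, "wx": 0.0, "wy": 0.0, "wz": 0.0, "claw": 15.0}, {"tx": 0.0, "ty": 0.0, "tz": 1.8, "wx": 0.0, "wy": 0.0, "wz": 0.0, "claw": 15.0}, {"tx": 0.0, "ty": 0.0, "tz": 3.2, "wx": 0.0, "wy": 0.0, "wz": 0.0, "claw": 15.0}, {"tx": 0.0, "ty": 0.0, "tz": 4.6, "wx": 0.0, "wy": 0.0, "wz": 0.0, "claw": 15.0}, {"tx": 0.0, "ty": 0.0, "tz": 5.6, "wx": 0.0, "wy": 0.0, "wz": 0.0, "claw": 15.0}]}}

```text
time_s: 3.05
ee_pos: [0.5696, 0.2832, 0.1515]
orientation: [179.9, 0.1, 173.4]
force: [0.8, 0.9, -2.2]
grip_width: 0.286
gripper_force: 30.5
```

Call:
{"method": "servo_tool", "body": {"motion": [{"tx": -0.2, "ty": -0.6, "tz": 0.0, "wx": 0.0, "wy": 0.0, "wz": -0.6, "claw": 15.0}, {"tx": -0.5, "ty": -1.5, "tz": 0.0, "wx": 0.0, "wy": 0.0, "wz": -1.5, "claw": 15.0}, {"tx": -0.8, "ty": -2.4, "tz": 0.0, "wx": 0.0, "wy": 0.0, "wz": -2.4, "claw": 15.0}, {"tx": -1.1, "ty": -3.3, "tz": 0.0, "wx": 0.0, "wy": 0.0, "wz": -3.3, "claw": 15.0}, {"tx": -1.5, "ty": -4.3, "tz": 0.0, "wx": 0.0, "wy": 0.0, "wz": -4.2, "claw": 15.0}]}}

```text
time_s: 3.55
ee_pos: [0.5316, 0.1748, 0.149]
orientation: [180.0, 0.0, 139.6]
force: [0.4, -0.8, -2.2]
grip_width: 0.283
gripper_force: 30.4
```

Call:
{"method": "servo_tool", "body": {"motion": [{"tx": -0.3, "ty": -1.0, "tz": 0.0, "wx": 0.0, "wy": 0.0, "wz": -0.9, "claw": 15.0}, {"tx": -0.6, "ty": -2.0, "tz": 0.0, "wx": 0.0, "wy": 0.0, "wz": -1.8, "claw": 15.0}, {"tx": -1.0, "ty": -3.0, "tz": 0.0, "wx": 0.0, "wy": 0.0, "wz": -2.7, "claw": 15.0}, {"tx": -1.4, "ty": -4.0, "tz": 0.0, "wx": 0.0, "wy": 0.0, "wz": -3.6, "claw": 15.0}, {"tx": -1.8, "ty": -5.0, "tz": 0.0, "wx": 0.0, "wy": 0.0, "wz": -4.5, "claw": 15.0}]}}

```text
time_s: 4.05
ee_pos: [0.4863, 0.0496, 0.1491]
orientation: [180.0, 0.0, 103.6]
force: [0.3, -0.3, -1.4]
grip_width: 0.287
gripper_force: 30.4
```

Call:
{"method": "servo_tool", "body": {"motion": [{"tx": -0.4, "ty": -1.0, "tz": 0.0, "wx": 0.0, "wy": 0.0, "wz": -0.9, "claw": 15.0}, {"tx": -0.8, "ty": -2.0, "tz": 0.0, "wx": 0.0, "wy": 0.0, "wz": -1.8, "claw": 15.0}, {"tx": -1.2, "ty": -3.0, "tz": 0.0, "wx": 0.0, "wy": 0.0, "wz": -2.5, "claw": 15.0}, {"tx": -1.4, "ty": -3.7, "tz": 0.0, "wx": 0.0, "wy": 0.0, "wz": -2.97, "claw": 15.0}, {"tx": -1.4, "ty": -3.7, "tz": 0.0, "wx": 0.0, "wy": 0.0, "wz": -2.97, "claw": 15.0}]}}

```text
time_s: 4.55
ee_pos: [0.4513, -0.0436, 0.1492]
orientation: [180.0, 0.0, 79.8]
force: [-0.5, 0.4, -2.0]
grip_width: 0.287
gripper_force: 30.4
```

Run:
```python
from h import *
s=snap('wrist'); cv2.imwrite('pics/w2.png',s['color'])
st=manip.get_state(); print(st['ee_pos'],st['orientation'],st['joint_positions'],st['force'],st['moment'])
W=cloud(s); z=W[...,2]
t=snap('top'); T=cloud(t)
b=np.array([np.cos(np.radians(80)),np.sin(np.radians(80))]); n=np.array([b[1],-b[0]])
for nm,C in(('w',W),('t',T)):
  p=C.reshape(-1,3)*1000; p=p[np.isfinite(p[:,0])]
  e=p[:,:2]-1000*st['ee_pos'][:2]; y=e@b; x=e@n
  k=(abs(x)<30)&(abs(y)<110)&(p[:,2]>105)&(p[:,2]<185)
  print(nm,k.sum(),y[k].min(),y[k].max())
  for a in range(-90,95,15):
    j=k&(abs(y-a)<3)
    if j.sum(): print(a,x[j].min().round(1),x[j].max().round(1),p[j,2].min().round(1),p[j,2].max().round(1))
```

```text
[ 0.45166632 -0.0426443   0.14915331] [ 1.79969529e+02 -4.42935795e-04  8.00005802e+01] [-1.57063547e+01  1.06675188e+01 -2.20383987e+01  5.72638068e+01
  3.47076362e-03  8.42930661e+01] [-0.20160248  1.24155283 -1.56539995] [0.01843611 0.01327397 0.02510456]
w 25100 -57.950828826781475 84.60826804904784
-60 -16.7 16.7 152.3 153.5
-45 -13.9 14.6 157.2 166.2
-30 -12.5 13.2 157.3 164.9
-15 -12.9 13.2 154.2 184.9
0 -12.0 13.0 157.2 184.8
15 -12.0 13.2 156.2 164.9
30 -12.3 13.6 155.1 164.4
45 -14.5 15.9 156.3 165.5
60 -19.0 20.9 156.1 166.9
75 -19.3 20.7 154.8 169.3
t 541 9.482847910308692 84.83869558458419
15 -12.7 11.0 157.0 164.1
30 -12.8 11.2 156.2 166.0
45 -15.1 13.2 155.0 165.2
60 -19.8 18.7 158.2 166.4
75 -20.0 18.5 152.5 169.8
```

View pics/w2.png

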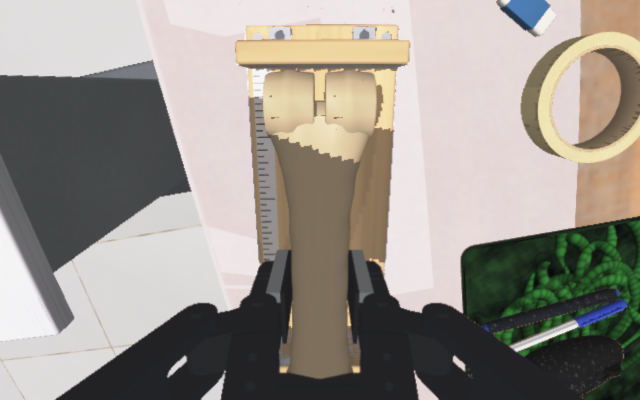

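The wrist view shows the bone gripped level, with its knuckles at about (320,75). They're just short of the fixed upright's face at (322,65) and square to it, with about 6 mm of gap. Lowering now.

Call:
{"method": "servo_tool", "body": {"motion": [{"tx": 0.0, "ty": 0.0, "tz": -1.2, "wx": 0.0, "wy": 0.0, "wz": 0.0, "claw": 15.0}, {"tx": 0.0, "ty": 0.0, "tz": -2.6, "wx": 0.0, "wy": 0.0, "wz": 0.0, "claw": 15.0}, {"tx": 0.0, "ty": 0.0, "tz": -3.7, "wx": 0.0, "wy": 0.0, "wz": 0.0, "claw": 15.0}, {"tx": 0.0, "ty": 0.08, "tz": -4.3, "wx": 0.0, "wy": 0.0, "wz": 0.0, "claw": 15.0}, {"tx": 0.0, "ty": 0.08, "tz": -4.5, "wx": 0.0, "wy": 0.0, "wz": 0.0, "claw": 15.0}]}}

```text
time_s: 5.15
ee_pos: [0.4512, -0.0389, 0.035]
orientation: [-179.9, -0.0, 80.2]
force: [-0.1, -0.1, -0.8]
grip_width: 0.291
gripper_force: 30.4
```

Call:
{"method": "servo_tool", "body": {"motion": [{"tx": 0.0, "ty": 0.0, "tz": -0.08, "wx": 0.0, "wy": 0.0, "wz": 0.0, "claw": 15.0}, {"tx": 0.0, "ty": 0.0, "tz": -0.16, "wx": 0.0, "wy": 0.0, "wz": 0.0, "claw": 15.0}, {"tx": 0.0, "ty": 0.0, "tz": -0.16, "wx": 0.0, "wy": 0.0, "wz": 0.0, "claw": 15.0}]}}

```text
time_s: 5.45
ee_pos: [0.4523, -0.04, 0.0328]
orientation: [179.9, 0.0, 80.1]
force: [-0.1, -1.2, -1.5]
grip_width: 0.29
gripper_force: 30.4
```

Call:
{"method": "servo_tool", "body": {"motion": [{"tx": 0.0, "ty": 0.0, "tz": -0.04, "wx": 0.0, "wy": 0.0, "wz": 0.0, "claw": 15.0}, {"tx": 0.0, "ty": 0.0, "tz": -0.08, "wx": 0.0, "wy": 0.0, "wz": 0.0, "claw": 15.0}, {"tx": 0.0, "ty": 0.0, "tz": -0.08, "wx": 0.0, "wy": 0.0, "wz": 0.0, "claw": 15.0}, {"tx": 0.0, "ty": 0.0, "tz": -0.08, "wx": 0.0, "wy": 0.0, "wz": 0.0, "claw": 15.0}]}}

```text
time_s: 5.85
ee_pos: [0.4519, -0.04, 0.0303]
orientation: [180.0, 0.0, 80.1]
force: [-0.1, -0.0, -1.5]
grip_width: 0.291
gripper_force: 30.4
```

Call:
{"method": "servo_tool", "body": {"motion": [{"tx": 0.0, "ty": 0.0, "tz": -0.03, "wx": 0.0, "wy": 0.0, "wz": 0.0, "claw": 15.0}, {"tx": 0.0, "ty": 0.0, "tz": -0.06, "wx": 0.0, "wy": 0.0, "wz": 0.0, "claw": 15.0}, {"tx": 0.0, "ty": 0.0, "tz": -0.06, "wx": 0.0, "wy": 0.0, "wz": 0.0, "claw": 15.0}, {"tx": 0.0, "ty": 0.0, "tz": -0.06, "wx": 0.0, "wy": 0.0, "wz": 0.0, "claw": 15.0}]}}

```text
time_s: 6.25
ee_pos: [0.452, -0.04, 0.0296]
orientation: [179.9, 0.0, 80.1]
force: [-6.0, 1.8, 20.1]
grip_width: 0.293
gripper_force: 33.0
```

Call:
{"method": "servo_tool", "body": {"motion": [{"tx": 0.0, "ty": 0.0, "tz": 0.03, "wx": 0.0, "wy": 0.0, "wz": 0.0, "claw": 15.0}, {"tx": 0.0, "ty": 0.0, "tz": 0.03, "wx": 0.0, "wy": 0.0, "wz": 0.0, "claw": 32.0}, {"tx": 0.0, "ty": 0.0, "tz": 0.03, "wx": 0.0, "wy": 0.0, "wz": 0.0, "claw": 50.0}, {"tx": 0.0, "ty": 0.0, "tz": 0.03, "wx": 0.0, "wy": 0.0, "wz": 0.0, "claw": 60.0}, {"tx": 0.0, "ty": 0.0, "tz": 0.03, "wx": 0.0, "wy": 0.0, "wz": 0.0, "claw": 60.0}]}}

```text
time_s: 6.75
ee_pos: [0.4518, -0.0399, 0.0294]
orientation: [-180.0, -0.0, 80.1]
force: [0.6, 0.6, 0.8]
grip_width: 0.703
gripper_force: 0.0
```

Call:
{"method": "servo_tool", "body": {"motion": [{"tx": 0.0, "ty": 0.0, "tz": 0.8, "wx": 0.0, "wy": 0.0, "wz": 0.0, "claw": 60.0}, {"tx": 0.0, "ty": 0.0, "tz": 2.2, "wx": 0.0, "wy": 0.0, "wz": 0.0, "claw": 60.0}, {"tx": 0.0, "ty": 0.0, "tz": 3.8, "wx": 0.0, "wy": 0.0, "wz": 0.0, "claw": 60.0}, {"tx": 0.0, "ty": 0.0, "tz": 5.0, "wx": 0.0, "wy": 0.0, "wz": 0.0, "claw": 60.0}, {"tx": 0.0, "ty": 0.0, "tz": 5.0, "wx": 0.0, "wy": 0.0, "wz": 0.0, "claw": 60.0}]}}

```text
time_s: 7.25
ee_pos: [0.4536, -0.0404, 0.1578]
orientation: [179.7, 0.0, 80.1]
force: [0.1, -0.5, -0.0]
grip_width: 0.702
gripper_force: 0.0
```

```bash
cat > m.py <<'E'
from h import *
import sys
st=manip.get_state(); print(st['ee_pos'],st['orientation'],st['force'],st['time_s'])
b=np.array([np.cos(np.radians(80)),np.sin(np.radians(80))]); n=np.array([b[1],-b[0]]); O=np.array([467.9,46.6])
for nm in sys.argv[1:]:
  s=snap(nm); cv2.imwrite('pics/%s_%d.png'%(nm,st['time_s']*100),s['color'])
  p=cloud(s).reshape(-1,3)*1000; p=p[np.isfinite(p[:,0])]
  e=p[:,:2]-O; y=e@b; x=e@n
  k=(abs(x)<45)&(y<20)&(y>-280)&(p[:,2]<60)&(p[:,2]>34)
  for a in range(-190,5,10):
    j=k&(abs(y-a)<3)
    if j.sum()>3: print(nm,a,x[j].min().round(1),x[j].max().round(1),p[j,2].max().round(1))
  k=(abs(x)<22)&(y<-2.5)&(y>-190)&(p[:,2]<60)&(p[:,2]>36); print('bone y',np.percentile(y[k],[0,1,99,100]).round(1))
  for nm2,lo,hi in(('fix',-20,30),('sl',-260,-120)):
    k=(abs(x)<55)&(y>lo)&(y<hi)&(p[:,2]>66)&(p[:,2]<75)
    if k.sum(): print(nm2,np.percentile(y[k],[1,50,99]).round(1))
  k=(abs(x)<30)&(y<-100)&(y>-300)&(p[:,2]>76)&(p[:,2]<85)
  if k.sum(): print('knob',(p[k].min(0)+p[k].max(0))/2,k.sum())
E
python3 m.py top wrist; ls pics
```

```text
[ 0.45360897 -0.04039568  0.15783578] [1.79677485e+02 3.09003863e-02 8.00942678e+01] [ 0.11178321 -0.46205747 -0.04809171] 7.25
top -100 -14.4 9.9 44.7
top -90 -14.0 10.5 45.5
top -80 -13.1 9.7 45.0
top -70 -14.5 10.7 45.1
top -60 -13.7 9.0 45.4
top -50 -15.2 11.8 45.9
top -40 -16.7 12.8 46.2
top -30 -21.0 16.4 47.8
top -20 -22.1 17.3 51.2
top -10 -21.6 17.8 49.2
bone y [-105.1 -102.1   -4.7   -3.4]
fix [ 0.1  7.  13.9]
wrist -170 -21.2 21.2 51.8
wrist -160 -21.2 21.4 51.9
wrist -150 -18.5 18.6 49.7
wrist -140 -15.7 16.0 47.9
wrist -130 -13.9 14.1 46.6
wrist -120 -12.9 13.2 45.6
wrist -110 -12.8 13.0 45.3
wrist -100 -11.7 12.1 45.5
wrist -90 -12.6 12.8 45.1
wrist -80 -12.3 11.8 44.5
wrist -70 -12.1 12.4 44.6
wrist -60 -12.7 12.4 45.2
wrist -50 -14.1 13.7 45.1
wrist -40 -15.3 15.9 45.5
wrist -30 -18.8 18.5 46.9
wrist -20 -19.9 20.2 49.1
wrist -10 -20.1 19.9 49.2
wrist 0 -44.9 44.9 58.1
bone y [-172.2 -170.    -4.4   -2.9]
fix [ 0.4  7.4 14.3]
sl [-236.4 -226.8 -224.1]
crop1.png
scene0.png
top0.png
top_725.png
w1.png
w2.png
wrist_725.png
```

The bone lies straight and flat on the centreline, with about 4 mm to the fixed face. Next I'll move above the slider's knob.

Call:
{"method": "servo_tool", "body": {"motion": [{"tx": -0.3, "ty": -1.6, "tz": 0.0, "wx": 0.0, "wy": 0.0, "wz": 0.0, "claw": 60.0}, {"tx": -0.6, "ty": -3.5, "tz": 0.0, "wx": 0.0, "wy": 0.0, "wz": 0.0, "claw": 60.0}, {"tx": -0.9, "ty": -5.4, "tz": 0.0, "wx": 0.0, "wy": 0.0, "wz": 0.0, "claw": 60.0}, {"tx": -1.24, "ty": -7.16, "tz": 0.0, "wx": 0.0, "wy": 0.0, "wz": 0.0, "claw": 60.0}, {"tx": -1.24, "ty": -7.16, "tz": 0.0, "wx": 0.0, "wy": 0.0, "wz": 0.0, "claw": 60.0}]}}

```text
time_s: 7.85
ee_pos: [0.4196, -0.223, 0.1529]
orientation: [-179.9, 0.0, 79.8]
force: [0.4, -0.5, -0.3]
grip_width: 0.701
gripper_force: 0.0
```

```bash
python3 m.py wrist | grep -v '^wrist'
```

```text
[ 0.41961644 -0.22296089  0.15292052] [-1.79903708e+02  4.34007212e-03  7.98156398e+01] [ 0.37401799 -0.46135691 -0.316849  ] 7.85
bone y [-174.1 -174.  -140.6 -138.8]
sl [-257.2 -231.5 -224.9]
knob [ 423.25102901 -219.75047731   78.84111303] 1394
```

Call:
{"method": "servo_tool", "body": {"motion": [{"tx": 0.0, "ty": 0.0, "tz": -1.2, "wx": 0.0, "wy": 0.0, "wz": 0.0, "claw": 60.0}, {"tx": 0.0, "ty": 0.0, "tz": -2.6, "wx": 0.0, "wy": 0.0, "wz": 0.0, "claw": 60.0}, {"tx": 0.0, "ty": 0.0, "tz": -3.7, "wx": 0.0, "wy": 0.0, "wz": 0.0, "claw": 60.0}, {"tx": 0.0, "ty": 0.0, "tz": -4.25, "wx": 0.0, "wy": 0.0, "wz": 0.0, "claw": 60.0}, {"tx": 0.0, "ty": 0.0, "tz": -4.25, "wx": 0.0, "wy": 0.0, "wz": 0.0, "claw": 60.0}]}}

```text
time_s: 8.4
ee_pos: [0.4195, -0.2169, 0.046]
orientation: [-179.8, -0.1, 80.2]
force: [0.7, 0.0, 0.6]
grip_width: 0.699
gripper_force: 0.0
```

Call:
{"method": "servo_tool", "body": {"motion": [{"tx": 0.0, "ty": 0.0, "tz": 0.0, "wx": 0.0, "wy": 0.0, "wz": 0.0, "claw": 20.0}, {"tx": 0.0, "ty": 0.0, "tz": 0.0, "wx": 0.0, "wy": 0.0, "wz": 0.0, "claw": 20.0}, {"tx": 0.0, "ty": 0.0, "tz": 0.0, "wx": 0.0, "wy": 0.0, "wz": 0.0, "claw": 20.0}, {"tx": 0.0, "ty": 0.0, "tz": 0.0, "wx": 0.0, "wy": 0.0, "wz": 0.0, "claw": 20.0}, {"tx": 0.0, "ty": 0.0, "tz": 0.0, "wx": 0.0, "wy": 0.0, "wz": 0.0, "claw": 20.0}], "newtons": 30}}

```text
time_s: 8.9
ee_pos: [0.4224, -0.2194, 0.0493]
orientation: [179.8, 0.0, 80.1]
force: [6.7, -0.5, -2.0]
grip_width: 0.341
gripper_force: 30.8
```

Call:
{"method": "servo_tool", "body": {"motion": [{"tx": 0.1, "ty": 0.2, "tz": 0.03, "wx": 0.0, "wy": 0.0, "wz": 0.0, "claw": 20.0}, {"tx": 0.17, "ty": 0.6, "tz": 0.03, "wx": 0.0, "wy": 0.0, "wz": 0.0, "claw": 20.0}, {"tx": 0.25, "ty": 1.05, "tz": 0.03, "wx": 0.0, "wy": 0.0, "wz": 0.0, "claw": 20.0}, {"tx": 0.32, "ty": 1.45, "tz": 0.03, "wx": 0.0, "wy": 0.0, "wz": 0.0, "claw": 20.0}, {"tx": 0.36, "ty": 1.7, "tz": 0.03, "wx": 0.0, "wy": 0.0, "wz": 0.0, "claw": 20.0}]}}

```text
time_s: 9.4
ee_pos: [0.4302, -0.1753, 0.0493]
orientation: [180.0, 0.0, 80.1]
force: [0.4, -2.0, 0.6]
grip_width: 0.338
gripper_force: 31.5
```

Call:
{"method": "servo_tool", "body": {"motion": [{"tx": 0.01, "ty": 0.06, "tz": 0.0, "wx": 0.0, "wy": 0.0, "wz": 0.0, "claw": 20.0}, {"tx": 0.02, "ty": 0.12, "tz": 0.0, "wx": 0.0, "wy": 0.0, "wz": 0.0, "claw": 20.0}, {"tx": 0.03, "ty": 0.18, "tz": 0.0, "wx": 0.0, "wy": 0.0, "wz": 0.0, "claw": 20.0}, {"tx": 0.03, "ty": 0.18, "tz": 0.0, "wx": 0.0, "wy": 0.0, "wz": 0.0, "claw": 20.0}, {"tx": 0.03, "ty": 0.18, "tz": 0.0, "wx": 0.0, "wy": 0.0, "wz": 0.0, "claw": 20.0}]}}

```text
time_s: 9.9
ee_pos: [0.4308, -0.172, 0.0492]
orientation: [180.0, -0.0, 80.1]
force: [-0.7, 0.5, 6.4]
grip_width: 0.335
gripper_force: 32.0
```

Call:
{"method": "servo_tool", "body": {"motion": [{"tx": 0.01, "ty": 0.04, "tz": 0.0, "wx": 0.0, "wy": 0.0, "wz": 0.0, "claw": 20.0}, {"tx": 0.01, "ty": 0.08, "tz": 0.0, "wx": 0.0, "wy": 0.0, "wz": 0.0, "claw": 20.0}, {"tx": 0.02, "ty": 0.12, "tz": 0.0, "wx": 0.0, "wy": 0.0, "wz": 0.0, "claw": 20.0}, {"tx": 0.02, "ty": 0.12, "tz": 0.0, "wx": 0.0, "wy": 0.0, "wz": 0.0, "claw": 20.0}]}}

```text
time_s: 10.3
ee_pos: [0.4313, -0.1692, 0.0493]
orientation: [180.0, 0.0, 80.1]
force: [-0.1, -2.0, 6.6]
grip_width: 0.339
gripper_force: 31.9
```

```bash
python3 m.py scene wrist | grep -v '^wrist'
python3 - <<'E'
import cv2,glob
f=sorted(glob.glob('pics/scene_*.png'))[-1]
c=cv2.imread(f)[210:390,300:520]; cv2.imwrite('pics/sc1.png',cv2.resize(c,None,fx=3,fy=3,interpolation=cv2.INTER_CUBIC))
E
```

```text
[ 0.43131854 -0.16921231  0.04927086] [1.79964960e+02 7.26535863e-03 8.00692217e+01] [-0.08765414 -2.03007398  6.59860473] 10.3
scene -190 -44.6 42.8 59.5
scene -170 -24.4 16.8 51.7
scene -160 -23.5 17.3 51.3
scene -150 -21.3 15.2 50.1
scene -140 -17.5 11.4 48.3
scene -130 -16.9 11.2 46.8
scene -120 -15.3 8.8 45.5
scene -110 -15.6 8.9 44.1
scene -100 -14.3 6.8 45.2
scene -90 -15.1 9.2 45.8
scene -80 -14.7 6.2 45.1
scene -70 -16.5 9.8 44.1
scene -60 -15.0 9.2 44.7
scene -50 -15.8 10.3 44.3
scene -40 -18.2 9.3 45.3
scene -30 -21.7 11.3 47.7
scene -20 -22.7 17.5 49.5
scene -10 -22.5 18.5 49.2
scene 0 -44.9 44.9 59.9
bone y [-190.  -188.3   -6.1   -3.2]
fix [ 1.2  7.5 15.5]
sl [-230.  -181.7 -174.2]
knob [ 423.12425517 -175.94921922   78.55029724] 7
bone y [-175.  -174.7 -108.1 -106.6]
sl [-212.6 -181.1 -174.3]
knob [ 432.91497955 -168.54954327   80.49811405] 4716
```

View pics/sc1.png

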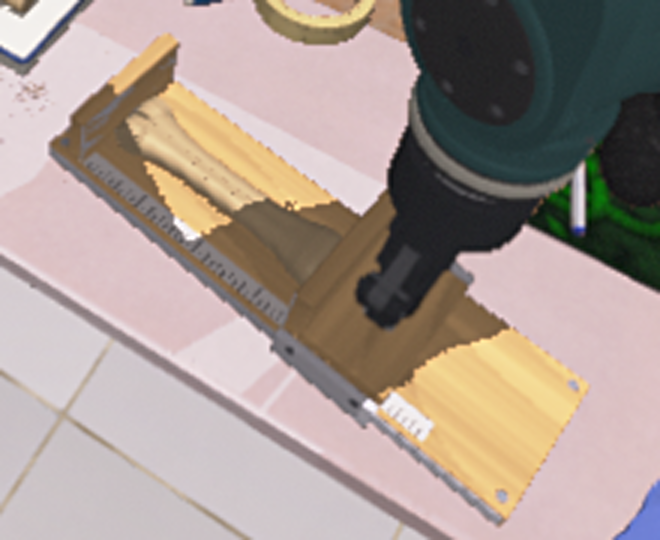

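The crop shows the slider at the near end of the bone, around (320,270), and the knuckles by the fixed upright at (140,120). From here I'll use slow steps and watch the force.

Call:
{"method": "servo_tool", "body": {"motion": [{"tx": 0.0, "ty": 0.03, "tz": 0.03, "wx": 0.0, "wy": 0.0, "wz": 0.0, "claw": 20.0}, {"tx": 0.01, "ty": 0.06, "tz": 0.03, "wx": 0.0, "wy": 0.0, "wz": 0.0, "claw": 20.0}, {"tx": 0.02, "ty": 0.09, "tz": 0.03, "wx": 0.0, "wy": 0.0, "wz": 0.0, "claw": 20.0}, {"tx": 0.02, "ty": 0.09, "tz": 0.03, "wx": 0.0, "wy": 0.0, "wz": 0.0, "claw": 20.0}]}}

```text
time_s: 10.8
ee_pos: [0.4316, -0.1669, 0.0494]
orientation: [-180.0, 0.0, 80.1]
force: [3.5, -4.4, -8.5]
grip_width: 0.338
gripper_force: 32.2
```

Call:
{"method": "servo_tool", "body": {"motion": [{"tx": 0.0, "ty": 0.02, "tz": 0.0, "wx": 0.0, "wy": 0.0, "wz": 0.0, "claw": 20.0}, {"tx": 0.01, "ty": 0.04, "tz": 0.0, "wx": 0.0, "wy": 0.0, "wz": 0.0, "claw": 20.0}, {"tx": 0.01, "ty": 0.04, "tz": 0.0, "wx": 0.0, "wy": 0.0, "wz": 0.0, "claw": 20.0}]}}

```text
time_s: 11.1
ee_pos: [0.4318, -0.1661, 0.0494]
orientation: [-180.0, 0.0, 80.1]
force: [2.4, -6.5, -10.5]
grip_width: 0.339
gripper_force: 32.1
```

Call:
{"method": "servo_tool", "body": {"motion": [{"tx": 0.0, "ty": 0.0, "tz": -0.015, "wx": 0.0, "wy": 0.0, "wz": 0.0, "claw": 20.0}, {"tx": 0.0, "ty": 0.0, "tz": -0.015, "wx": 0.0, "wy": 0.0, "wz": 0.0, "claw": 20.0}]}}

```text
time_s: 11.3
ee_pos: [0.4318, -0.1662, 0.0493]
orientation: [-180.0, 0.0, 80.1]
force: [-0.4, -5.5, -3.5]
grip_width: 0.333
gripper_force: 32.7
```

Call:
{"method": "servo_tool", "body": {"motion": [{"tx": 0.0, "ty": 0.02, "tz": 0.0, "wx": 0.0, "wy": 0.0, "wz": 0.0, "claw": 20.0}, {"tx": 0.0, "ty": 0.02, "tz": 0.0, "wx": 0.0, "wy": 0.0, "wz": 0.0, "claw": 20.0}, {"tx": 0.0, "ty": 0.02, "tz": 0.0, "wx": 0.0, "wy": 0.0, "wz": 0.0, "claw": 20.0}]}}

```text
time_s: 11.6
ee_pos: [0.4318, -0.1661, 0.0494]
orientation: [-180.0, 0.1, 80.1]
force: [0.2, -9.2, -4.0]
grip_width: 0.341
gripper_force: 32.5
```

The force is now about 9 N while the TCP no longer advances. After slider friction that leaves a nip of about 6–7 N, so I'll release here.

Call:
{"method": "servo_tool", "body": {"motion": [{"tx": 0.0, "ty": 0.0, "tz": 0.0, "wx": 0.0, "wy": 0.0, "wz": 0.0, "claw": 36.0}, {"tx": 0.0, "ty": 0.0, "tz": 0.0, "wx": 0.0, "wy": 0.0, "wz": 0.0, "claw": 45.0}, {"tx": 0.0, "ty": 0.0, "tz": 0.0, "wx": 0.0, "wy": 0.0, "wz": 0.0, "claw": 60.0}, {"tx": 0.0, "ty": 0.0, "tz": 0.0, "wx": 0.0, "wy": 0.0, "wz": 0.0, "claw": 60.0}]}}

```text
time_s: 12.0
ee_pos: [0.4318, -0.165, 0.0494]
orientation: [-180.0, -0.0, 80.1]
force: [-0.2, 0.6, -1.0]
grip_width: 0.7
gripper_force: 0.0
```

Call:
{"method": "servo_tool", "body": {"motion": [{"tx": 0.0, "ty": 0.0, "tz": 0.8, "wx": 0.0, "wy": 0.0, "wz": 0.0, "claw": 60.0}, {"tx": 0.0, "ty": 0.0, "tz": 2.2, "wx": 0.0, "wy": 0.0, "wz": 0.0, "claw": 60.0}, {"tx": 0.0, "ty": 0.0, "tz": 3.8, "wx": 0.0, "wy": 0.0, "wz": 0.0, "claw": 60.0}, {"tx": 0.0, "ty": 0.0, "tz": 5.0, "wx": 0.0, "wy": 0.0, "wz": 0.0, "claw": 60.0}, {"tx": 0.0, "ty": 0.0, "tz": 5.0, "wx": 0.0, "wy": 0.0, "wz": 0.0, "claw": 60.0}]}}

```text
time_s: 12.5
ee_pos: [0.4333, -0.166, 0.1778]
orientation: [179.7, 0.1, 80.1]
force: [0.3, -1.1, -1.0]
grip_width: 0.704
gripper_force: 0.0
```

Call:
{"method": "servo_tool", "body": {"motion": [{"tx": -0.5, "ty": -1.5, "tz": 0.5, "wx": 0.0, "wy": 0.0, "wz": 0.0, "claw": 60.0}, {"tx": -0.8, "ty": -3.0, "tz": 1.0, "wx": 0.0, "wy": 0.0, "wz": 0.0, "claw": 60.0}, {"tx": -1.0, "ty": -4.5, "tz": 1.0, "wx": 0.0, "wy": 0.0, "wz": 0.0, "claw": 60.0}, {"tx": -1.0, "ty": -6.0, "tz": 1.0, "wx": 0.0, "wy": 0.0, "wz": 0.0, "claw": 60.0}, {"tx": -1.0, "ty": -6.0, "tz": 1.0, "wx": 0.0, "wy": 0.0, "wz": 0.0, "claw": 60.0}]}}

```text
time_s: 13.0
ee_pos: [0.4065, -0.3187, 0.1982]
orientation: [-180.0, 0.0, 79.9]
force: [-0.9, 0.1, 0.4]
grip_width: 0.699
gripper_force: 0.0
```

```bash
python3 m.py top
python3 - <<'E'
import cv2,glob
c=cv2.imread(max(glob.glob('pics/top_*.png'),key=lambda f:int(f.split('_')[-1][:-4])))[130:275,200:500]; cv2.imwrite('pics/tc2.png',cv2.resize(c,None,fx=2.66,fy=2.66,interpolation=cv2.INTER_CUBIC))
E
```

```text
[ 0.40652454 -0.318726    0.19818459] [-1.79977103e+02  1.17275846e-02  7.99116590e+01] [-0.89327285  0.09862665  0.4061811 ] 13.0
top -170 -44.7 43.6 58.9
top -160 -22.7 19.8 52.7
top -150 -19.4 15.6 49.5
top -140 -17.7 14.1 49.7
top -130 -15.2 12.5 48.1
top -120 -14.3 10.9 45.3
top -110 -13.0 9.2 46.9
top -100 -14.4 10.3 45.5
top -90 -14.0 8.6 45.6
top -80 -13.0 9.7 44.9
top -70 -14.6 10.7 44.4
top -60 -13.7 9.1 46.6
top -50 -15.2 11.7 46.7
top -40 -16.6 12.5 46.7
top -30 -18.2 14.1 47.9
top -20 -21.7 17.4 48.8
top -10 -21.7 18.1 49.6
bone y [-173.9 -173.4   -4.3   -2.6]
fix [ 0.   7.1 13.8]
sl [-209.2 -178.1 -171. ]
knob [ 429.54759774 -166.02191833   79.60068388] 121
```

View pics/tc2.png

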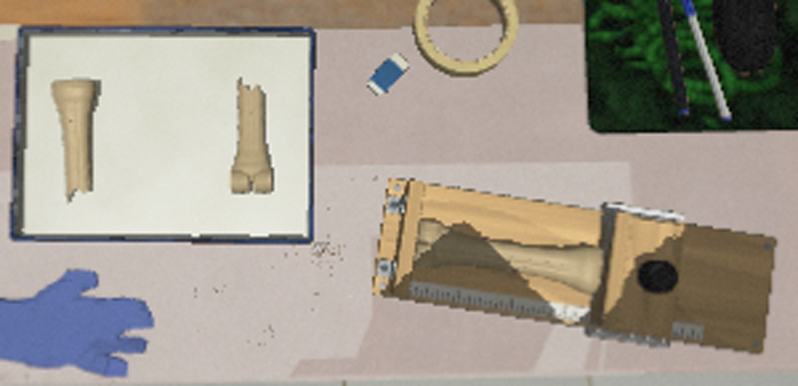

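The top view shows the bone square and centred between the uprights: fixed face at (415,235), slider face at (605,260). Both broken bones are still in the tray. The stall at about 9 N, against about 3.4 N at most of friction, confirms the nip, so I'm handing in.

```bash
python3 -c "
from cell import job; print(job.hand_in())"
```

```text
the job is handed in; nothing more can be done
None
```

The complete bone lies flat and square on the board, lightly nipped between the uprights at a reading of about 171 mm; it was squeezed to about 6–7 N, and now only slider friction (about 2 N) holds it. The broken bones are still in the tray, and the job is handed in at about 13 s.

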